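# Set the click-sleeve torque driver to 7 and lay it in the kit tray

### The arm

A 6-joint arm with a two-finger parallel gripper is mounted at the origin on a cart in front of the work surface, level with it; the furniture and walls round the work are solid. World frame = base frame: x ahead of the robot, y to its left, z up, the work surface at z = 0. Lengths are in mm, angles in rad, forces in N, time in s.
With the tool pointing down it reaches from about 400 to 925 mm from the base axis. Payload 12.5 kg.
Tool frame: the origin (TCP) lies midway between the tips of the shut fingers; the grasp point (between the pads) lies 19 mm behind it; z points along the fingers, y is the line along which they close (so a half turn about z gives the same grasp; the last joint's range is limited). The gripper opens to 95 mm and grips with 3 to 60 N. Pads are 20 mm wide; open, the fingers measure 119 mm over their backs; the gripper's body (75 mm by 180 mm) begins 59 mm behind the grasp point.
Start: joints at [1.136, 0.491, 1.559, -0, 1.092, -0.106], TCP at [201.801, 591.543, 214.661] pointing down, gripper open.
Joint ranges: [-3.1, 3.1], [-0.84, 2.19], [0.05, 2.79], [-1.13, 4.28], [0.06, 2.93], [-2.69, 2.69]. Speed limits (rad/s): [2.22, 2.22, 2.79, 3.14, 3.14, 3.14].

### API

Orientations are given as [roll, pitch, yaw] about the fixed x, y, z axes, in that order (R = Rz(yaw) Ry(pitch) Rx(roll)).
In Python, from cell import env gives the robot as it stands.
- The arm moves only by the shell command python3 -m inch 'ROWS'. ROWS is JSON, a list of rows, each a list of 7 numbers: the turn, a rotation vector about the tool's x, y, z in rad, then the shift along the tool's x, y, z in cm, then the closure, from -1 (fully open) to 1 (shut). A call has 1 to 20 rows; each row shifts and turns the commanded pose from where the row before left it, along the tool's axes as they then stand; what a row does not reach is not made up. A row lasts 1/8 s, in which the tool goes at most 62.5 mm and 10.7 degrees, less where a joint would pass 70% of its speed; a pose out of reach is approached as far as the arm can. A call with a gripper value outside its range is refused whole. The fingers move at their own pace and stop on an object; the grip force is fixed at half the most. Time passes only in rows, so rows that do not move let the fingers close. It gives the time, the measured TCP pose, the force, the opening and the grip force at its end, in the units of the state.
- env.state(): the state, without advancing time (a new reading comes with each control period).
- env.read_camera(name): name is "side" or "top" or "wrist"; returns a dict with "img" (384x512x3 uint8, red, green, blue), "depth" (384x512 float32, mm along the optical axis (not along the pixel's ray), 0 where there is no reading), "fx", "fy", "cx", "cy" (pixels), "position" and "orientation" of the camera in the world. Camera axes: x right, y down, z forward; pixel columns grow to the right and rows downward; lengths in mm; the calibration is good to about 2 mm. A picture is of the moment at which its call begins.
- env.job_done(): hands the job in; it is judged then, once.
Trained networks look in a picture, given as the dict that the camera call returned (one of the last four; its "shot" number tells which), for a name from the list of things; names that differ only in an ending like _2 or _b are one class to them, and where a whole thing is asked for, a point or a joint stands for the part that bears it (a point fixed in the world has none). Each returns a list of dicts, best first, with "score" (0 to 1); they miss things now and then, are a little off and sometimes report something else, mostly with a low value. They report only what shows in the picture. A call takes as long as a camera call.
- env.find_in(picture, target): "centre" ([x, y, z] in mm, in the coordinates of the camera as it stood for that picture, good to about 4 mm: the middle of the surface that is visible of it).
- env.trace(picture, target): "mask" (384x512 bool, what is visible of it).
The state is a dict: "t": time; "joints": joint angles; "qvel": joint speeds; "tau": joint torques, N m; "eef_pos": TCP position; "tcp_rot": TCP orientation; "ft_force": force on the tool from outside, world axes, zero at the start; "moment": the same for the moment, N m; "opening": opening from 0.0 (shut) to 1.0 (fully open); "grip_force": force on a finger pad.
Only numpy, scipy, OpenCV 4.12 (cv2) and the standard library are available. Lean on these libraries where they do the work, as an engineer would, in place of code of your own. Each camera call takes 0.05 s, during which the arm holds its last target. There are 200 camera calls.

### The job

The mould bolts are done up next: while the torque driver is still held in its bench stand, press its yellow sleeve down, turn it to 7 on the numbered scale and let it spring up and latch there. Then draw the driver out of the stand and lay it down in the grey kit tray, still set to 7. It is a calibrated tool, so do not drop it or knock anything over.

Things in the scene. Friction and masses are not known exactly. Their poses are not given: they have to be found in the camera images.
- stand: bench stand screwed down: aluminium block 72 x 84 x 72 mm high on a dark foot 94 x 108 x 8 mm; origin at the centre of its underside, z up. A square socket (22 mm wide, 66 mm deep, square with the block) in the middle of its top holds the driver upright and keeps it from turning.
- driver: torque driver, 131 mm long, about 0.45 kg, loose. Origin: nose tip; z runs along its axis to the sleeve. From the nose: hex shank 7 mm thick (0 to 22 mm), barrel 20 mm square (to 65), black eight-sided scale flange 69 mm across (65 to 75), neck (to 81), yellow sleeve 40 mm in diameter (81 to 121 when up), domed cap (to 131). In the stand the flange rests on the block, barrel in the socket.
- driver_flange (a point): centre of the driver's scale flange, 70 mm from the nose tip. White numerals 1 to 9 stand on its upper face, 30 degrees apart, clockwise seen from above; 5 lies on the driver's -x side, 7 is 60 degrees clockwise of it.
- sleeve_mid (a point): centre of the yellow sleeve on the driver's axis, at the height to grip it; moves down with the sleeve
- sleeve_mark (a point): foot of the sleeve's pointer (black stripe with a red tip) 20 mm from the axis, at the sleeve's lower edge: it points at the set numeral
- setting (a joint): angle of the yellow sleeve in rad: 0 at numeral 1, 0.5236 more for each numeral, so 3.142 at numeral 7; grows clockwise seen from above; ends just beyond 1 and 9. Sprung up it is latched at a numeral and cannot be turned.
- press (a joint): how far the yellow sleeve is pressed down, in m: 0 fully up (latched), 0.007 at the stop. The spring needs about 6 N at the start and 12 N at the stop. From about 5 mm down the latch is free and the sleeve turns easily; let go between numerals, it drops into the nearer one.
- tray: grey kit tray, fixed, 130 x 190 mm outside (long side along its y), walls 4 mm thick and 24 mm high, floor 5 mm thick; origin at the centre of its underside. Two M6 bolts lie along its long walls near the +y end, the middle is free.
- tray_floor (a point): centre of the tray's inner floor
- beaker: clear plastic beaker, 64 mm across and 81 mm high, standing loose; origin at the centre of its underside
- sprue: black plastic sprue standing on its cone, 38 mm across and 52 mm high, loose; origin at the centre of its underside

How it is judged:
By the outcome, as a careful person would: the job done as asked, in the order asked, and still so for the second after the job is handed in, with the robot touching nothing.
It also fails if it takes over 72 s, if anything falls off the work surface, if the arm or the gripper's body presses on something with over 40 N, if the wrist force passes 120 N, or if a joint passes its speed limit or range.

## Working session

There is one attempt and no reset: what is moved stays moved. The work goes in short steps, Python scripts to look and compute and a shell command to move; the robot and the scene stay as the last step left them, time stands still between calls to the robot, and variables do not carry over. Pictures are saved under pics/ and viewed, at most 10 in all, crops included, and the job is handed in when it is done.

```bash
ls; mkdir -p pics; cat > h.py <<'E'
import numpy as np, cv2
from scipy.spatial.transform import Rotation as R
from cell import env
def RM(o):
    o=np.array(o,float)
    if o.shape==(3,3): return o
    if o.size==4: return R.from_quat(o).as_matrix()
    return R.from_euler('xyz',o).as_matrix()
def w(p,c): return RM(p['orientation'])@np.array(c)+np.array(p['position'])
def cloud(p,mask=None):
    d=p['depth']; v,u=np.nonzero((d>0)&(mask if mask is not None else True)); z=d[v,u]
    c=np.stack([(u-p['cx'])/p['fx']*z,(v-p['cy'])/p['fy']*z,z],1)
    return c@RM(p['orientation']).T+np.array(p['position'])
def px(p,P):
    c=RM(p['orientation']).T@(np.array(P)-np.array(p['position'])); return p['fx']*c[0]/c[2]+p['cx'],p['fy']*c[1]/c[2]+p['cy']
def save(p,n): cv2.imwrite('pics/'+n,cv2.cvtColor(p['img'],cv2.COLOR_RGB2BGR))
E
python3 - <<'E'
from h import *
s=env.state(); print(s['eef_pos'],s['tcp_rot'],s['opening'])
ims=[]
for n in ['side','top']:
    p=env.read_camera(n); ims.append(p['img']); print(n,p['position'],p['orientation'],p['fx'])
    for t in ['stand','driver','driver_flange','sleeve_mid','sleeve_mark','setting','tray','beaker','sprue']:
        try:
            r=env.find_in(p,t)[:2]; print(t,[(w(p,q['centre']).round(1).tolist(),round(q['score'],2),np.round(px(p,w(p,q['centre'])))) for q in r])
        except Exception as e: print(t,e)
a=np.vstack(ims); a=cv2.cvtColor(a,cv2.COLOR_RGB2BGR)
cv2.imwrite('pics/a.png',a[:384]);cv2.imwrite('pics/b.png',a[384:])
E
```

```text
pics
[201.70577628 591.28669719 214.04178063] [-3.14042926e+00 -1.07450040e-04  2.81273504e+00] 0.999367121145155
side [719.91257413 696.32765742 781.41725878] [-2.34631570e+00 -2.68679202e-03  2.89076738e+00] 497.1458749712114
stand [([562.7, -85.5, 38.3], 0.59, array([240., 180.]))]
driver [([551.0, -98.2, 100.6], 0.73, array([243., 154.]))]
driver_flange [([556.1, -99.6, 102.3], 0.93, array([240., 153.]))]
sleeve_mid [([552.3, -101.0, 126.0], 0.61, array([242., 144.]))]
sleeve_mark [([554.2, -100.3, 125.8], 0.67, array([241., 144.]))]
setting [([549.7, -106.1, 123.0], 0.98, array([243., 143.]))]
tray [([558.3, 128.2, 9.0], 0.84, array([267., 264.])), ([550.2, -97.8, 101.6], 0.36, array([243., 153.]))]
beaker [([395.9, -148.9, 73.6], 0.73, array([304., 138.]))]
sprue [([685.7, 221.8, 12.9], 0.92, array([210., 318.]))]
top [443.48642349   8.99428632 945.43554008] [-3.03514742 -0.01620864 -1.59184845] 376.45979713201683
stand [([532.1, -97.5, 52.4], 0.8, array([292., 196.]))]
driver [([547.3, -111.5, 82.7], 0.6, array([299., 188.]))]
driver_flange []
sleeve_mid [([548.7, -117.0, 134.3], 0.51, array([305., 184.]))]
sleeve_mark [([383.9, -152.4, 70.6], 0.35, array([319., 258.]))]
setting [([546.0, -111.8, 134.3], 0.79, array([303., 185.]))]
tray [([558.4, 123.4, 3.9], 0.82, array([202., 189.]))]
beaker [([386.4, -150.3, 68.7], 0.62, array([318., 257.])), ([546.3, -114.0, 134.1], 0.53, array([304., 185.]))]
sprue [([687.0, 212.9, 10.0], 0.64, array([166., 139.]))]
```

```bash
python3 - <<'E'
import cv2,numpy as np
a=cv2.imread('pics/a.png');b=cv2.imread('pics/b.png')
A=cv2.resize(a[80:340,170:340],None,fx=2.3,fy=2.3,interpolation=cv2.INTER_CUBIC)
B=cv2.resize(b[120:300,130:350],None,fx=1.8,fy=1.8,interpolation=cv2.INTER_CUBIC)
c=np.zeros((600,800,3),np.uint8);c[:598,:391]=A;c[:324,395:791]=B; cv2.imwrite('pics/c.png',c)
E
```

```text
(no output)
```

View pics/c.png

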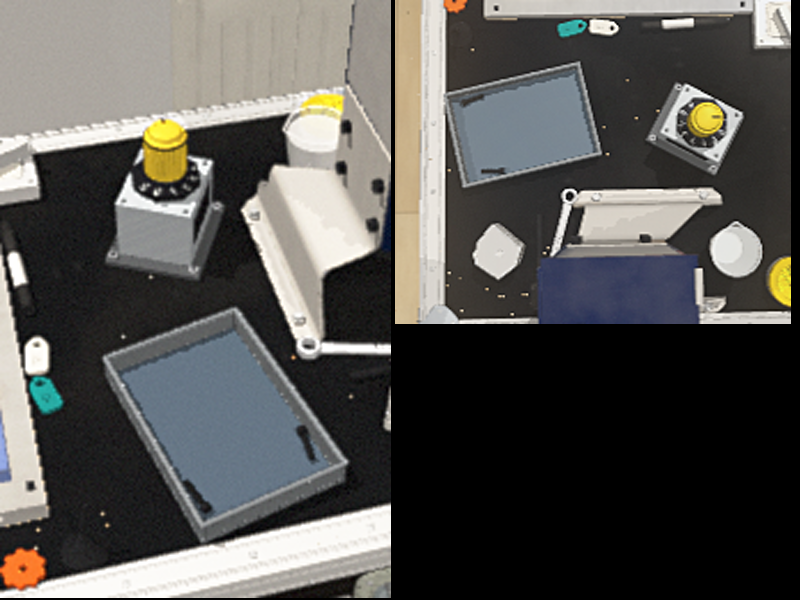

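View pics/a.png

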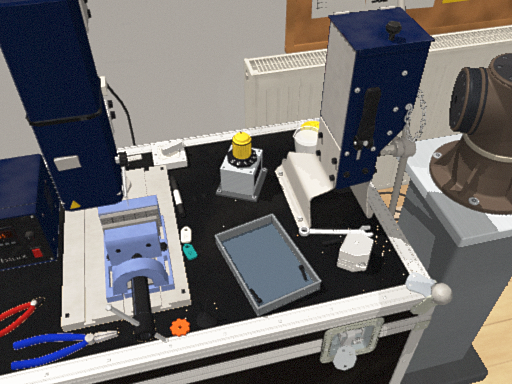

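The driver stands upright in the block at side px (241,150) and top px (304,186). The tray is at side px (267,264), and its bolts are at the near end. A blue tower with a chute stands between the base and the work, so I'll build a height map for clearance.

```bash
python3 - <<'E'
from h import *
H={}
pt=env.read_camera('top'); ps=env.read_camera('side')
C=np.vstack([cloud(pt),cloud(ps)])
g=np.full((25,40),-1.)
for x,y,z in C:
    i=int((x-150)//40); j=int((y+600)//40)
    if 0<=i<22 and 0<=j<32 and z<1200: g[i,j]=max(g[i,j],z)
print('cols y from',[ -600+40*j for j in range(32)])
for i in range(20): print(150+40*i,' '.join('%4d'%v for v in g[i,:32]))
for n,p in(('top',pt),('side',ps)):
  for t in ['tray','stand','setting','driver_flange','sleeve_mark','sprue','beaker']:
    r=env.trace(p,t)
    if r:
        m=r[0]['mask']; c=cloud(p,m); print(n,t,round(r[0]['score'],2),m.sum(),np.median(c,0).round(1),np.percentile(c[:,2],[5,50,95]).round(1))
        if t in('stand','tray'):
            for zlo,zhi in ((66,78),(18,30),(0,10)):
                k=c[(c[:,2]>zlo)&(c[:,2]<zhi)]
                if len(k)>20:
                    q=cv2.minAreaRect(k[:,:2].astype(np.float32)); print('  rect z',zlo,zhi,np.round(q[0],1),np.round(q[1],1),round(q[2],1))
        if t=='setting':
            k=c[c[:,2]>100]; q=cv2.minEnclosingCircle(k[:,:2].astype(np.float32)); print('  circ',q)
E
```

```text
cols y from [-600, -560, -520, -480, -440, -400, -360, -320, -280, -240, -200, -160, -120, -80, -40, 0, 40, 80, 120, 160, 200, 240, 280, 320, 360, 400, 440, 480, 520, 560, 600, 640]
150  187   58   57   57   -1   -1   -1   -1   -1   -1   -1   -1    4    3    2    2    2    2    2   -1   -1   -1   -1   -1   -1   -1   -1   -1   -1   -1   -1   -1
190  189   58   57   56   -1   -1   -1   -1   -1   -1   -1   -1   -1   -1   -1  163   -1   -1   -1   -1   -1   -1   -1   -1   -1   -1   -1   -1   -1   -1   -1   -1
230  194   58   59   58   30   44   56   65   78   90  103  431  412  340  199  289  268    5    6    6    7   25   22   -1   -1   -1   -1   -1   -1   -1   -1   -1
270  202   58   58   58   -1   -1   13   20   26   28    6   12    9  412  409  409  409    6    6    7   10   22   17   -1   -1   -1   -1   -1   -1   -1   -1   -1
310   57   58   58   58   -1   -1   -1    7   30   30    4   43   77  410  409  434  436   10    5    3    7    9   -1   -1   -1   -1   -1   -1   -1   -1   -1   -1
350   57   57   58   58   -1   -1   -1    6   30   29   84   84   83  411  409  409  430  340   54
[... 2845 characters left out ...]
] [ 80.2  85.7 138.7]
top sleeve_mark 0.64 307 [ 544.6 -111.7  133.3] [102.6 133.3 139.4]
top sprue 0.64 156 [685.6 211.3   8.5] [ 2.1  8.5 22.8]
top beaker 0.74 634 [ 383.  -153.2   71.4] [68.  71.4 81.8]
side tray 0.75 580 [ 392.7 -148.5   71.5] [47.7 71.5 81.5]
  rect z 66 78 [ 389.  -153.8] [62.8 51.5] 60.5
side setting 0.79 489 [ 552.2 -101.3  121.8] [ 83.4 121.8 139.4]
  circ ((550.3032836914062, -111.94062042236328), 21.634511947631836)
side driver_flange 0.97 833 [ 553.5 -100.6   96.6] [ 72.5  96.6 138.6]
side sleeve_mark 0.74 6165 [558.7 128.8   7.6] [ 4.6  7.6 26.6]
side sprue 0.91 282 [692.2 221.2   9.9] [ 3.1  9.9 24.3]
side beaker 0.96 536 [ 391.9 -146.3   71.5] [49.2 71.5 81.1]
```

The side and top views agree on these positions:
- **Driver:** axis near (548,-114), cap top about 137, flange top about 82.
- **Tray:** at (558,125), turned by 12.7°.
- **Tower:** reaches x=430, about 410 high.

I'll go round the tower at x≈560 to a point above the driver.

```bash
python3 -m inch '[[0,0,0,-5.4,-2.0,-0.33,-1],[0,0,0,-5.4,-2.0,-0.33,-1],[0,0,0,-5.4,-2.0,-0.33,-1],[0,0,0,-5.4,-2.0,-0.33,-1],[0,0,0,-5.4,-2.0,-0.33,-1],[0,0,0,-5.4,-2.0,-0.33,-1],[0,0,0,-5.4,-2.0,-0.33,-1],[0,0,0,-5.4,-2.0,-0.33,-1],[0,0,0,-1.5,-4.9,-0.2,-1],[0,0,0,-1.5,-4.9,-0.2,-1],[0,0,0,-1.5,-4.9,-0.2,-1],[0,0,0,-1.5,-4.9,-0.2,-1],[0,0,0,-1.5,-4.9,-0.2,-1],[0,0,0,-1.5,-4.9,-0.2,-1],[0,0,0,-1.5,-4.9,-0.2,-1],[0,0,0,0,0,0,-1]]'
cat >> h.py <<'E'
def to(P,rot=None):
    "print tool-frame shift (cm) then tool-frame turn needed from the measured pose"
    s=env.state(); M=RM(s['tcp_rot']); d=M.T@(np.array(P)-s['eef_pos'])/10
    print('at',np.round(s['eef_pos'],1),'rot',np.round(s['tcp_rot'],3),'shift',d.round(2),'turn',None if rot is None else R.from_matrix(M.T@RM(rot)).as_rotvec().round(3))
E
python3 - <<'E'
from h import *
p=env.read_camera('wrist'); save(p,'w1.png'); s=env.state()
M=RM(s['tcp_rot']); print('cam in tool',M.T@(np.array(p['position'])-s['eef_pos']),p['position'],s['joints'],s['ft_force'])
print((M.T@RM(p['orientation'])).round(2), p['fx'])
for t in ['setting','sleeve_mark','driver_flange','stand']:
    for q in env.find_in(p,t)[:2]: print(t,w(p,q['centre']).round(1),round(q['score'],2),np.round(px(p,w(p,q['centre']))))
to([548,-114,113-19],[np.pi,0,2.81])
E
```

```text
t: 3.8
eef_pos: [547.5, -60.8, 255.2]
tcp_rot: [-3.141, 0.0, 2.809]
ft_force: [-0.2, 0.4, -0.5]
opening: 1.001
grip_force: 0.0
cam in tool [  77.8623063    -0.46145498 -168.95392855] [473.713811   -34.23536912 423.99680592] [-2.27598891e-01  3.44554376e-01  1.68915561e+00  2.27732499e-04
  1.10781489e+00 -1.46701760e+00] [-0.1297429  -0.09204585  0.3752212 ]
[[-0.   -0.96 -0.28]
 [ 1.   -0.   -0.  ]
 [ 0.   -0.28  0.96]] 307.34021371059856
setting [ 386.4 -153.1   69.4] 0.41 [126.  53.]
sleeve_mark [ 540.7 -108.7  133.1] 0.81 [208. 188.]
sleeve_mark [682.6 208.2   9.6] 0.2 [469. 184.]
driver_flange [ 543.3 -102.3  116.2] 0.6 [217. 184.]
driver_flange [ 382.9 -154.9   70.7] 0.44 [122.  50.]
stand [535.4 -93.6  61.7] 0.88 [227. 163.]
stand [ 545.6 -109.1  126.8] 0.57 [211. 191.]
at [547.6 -56.8 255. ] rot [ 3.141 -0.     2.814] shift [-1.88 -5.41 16.1 ] turn [ 0.    -0.     0.004]
```

```bash
python3 - <<'E'
import cv2
a=cv2.imread('pics/w1.png'); c=cv2.resize(a[120:250,130:300],None,fx=4.6,fy=4.6,interpolation=cv2.INTER_CUBIC); cv2.imwrite('pics/w1c.png',c)
E
```

```text
(no output)
```

View pics/w1c.png

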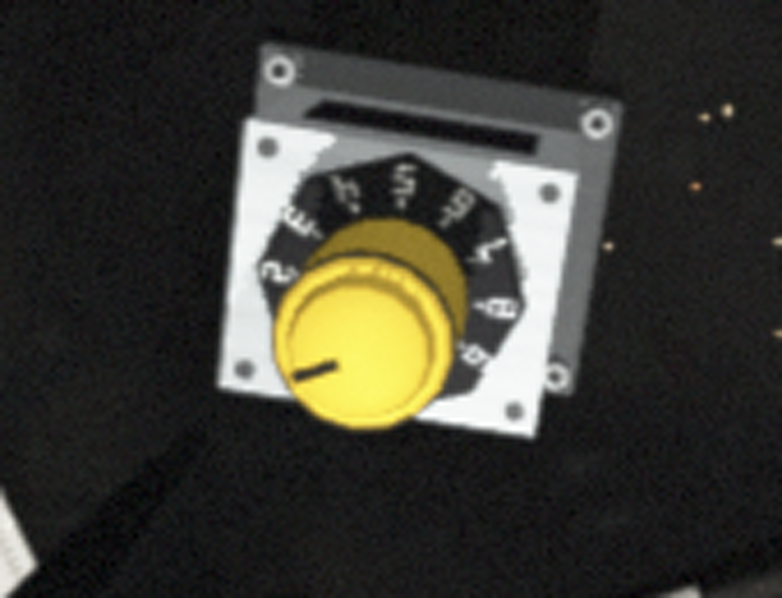

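The wrist view shows 5 on top, at crop px (403,183), and the cap stripe at (315,370) pointing to numeral 1. So I need six steps, which is +π about tool z. j6 is about -1.5, so the whole turn fits in its range. Next I'll centre over the driver and go part way down.

```bash
python3 -m inch '[[0,0,0,-0.94,-2.7,2,-1],[0,0,0,-0.94,-2.7,2,-1],[0,0,0,0,0,2,-1],[0,0,0,0,0,2,-1],[0,0,0,0,0,0,-1]]'
python3 - <<'E'
from h import *
s=env.state(); print(s['joints'])
p=env.read_camera('side'); save(p,'s2.png')
t=env.read_camera('top')
C=np.vstack([cloud(p),cloud(t)])
k=C[(C[:,0]>230)&(C[:,0]<460)&(abs(C[:,1]+30)<140)&(C[:,2]>395)]
for lo in range(380,900,40):
    q=k[(k[:,2]>lo)&(k[:,2]<=lo+40)]; 
    if len(q): print(lo,len(q),q.min(0).round(),q.max(0).round())
for n,q in(('side',p),('top',t)):
  r=env.trace(q,'setting')
  if r:
    c=cloud(q,r[0]['mask']); c=c[c[:,2]>90]; print(n,r[0]['score'],np.percentile(c,[2,50,98],axis=0).round(1).tolist())
to([548,-114,95])
E
```

```text
t: 4.68
eef_pos: [547.6, -114.0, 174.0]
tcp_rot: [3.141, -0.003, 2.814]
ft_force: [0.1, 0.1, -0.1]
opening: 1.0
grip_force: 0.0
[-3.23372230e-01  4.45090838e-01  1.76722841e+00  1.59196631e-04
  9.31818231e-01 -1.56681005e+00]
380 6860 [ 230. -110.  395.] [408. 108. 420.]
420 505 [230.  33. 421.] [353. 110. 460.]
460 55 [239. -20. 460.] [459. 110. 493.]
500 69 [ 431. -139.  501.] [460. -19. 540.]
540 691 [ 389. -148.  540.] [460.   5. 580.]
580 4202 [ 346. -126.  580.] [460.  21. 620.]
620 8453 [ 330. -126.  620.] [433.  25. 660.]
660 10972 [ 338. -106.  660.] [396.  92. 700.]
700 1325 [350. -47. 700.] [368. 110. 737.]
side 0.76 [[533.4, -116.7, 92.0], [553.9, -99.4, 121.3], [570.2, -92.6, 139.3]]
at [ 548.4 -114.7  175.9] rot [3.142e+00 1.000e-03 2.814e+00] shift [0.08 0.06 8.09] turn None
```

View pics/s2.png

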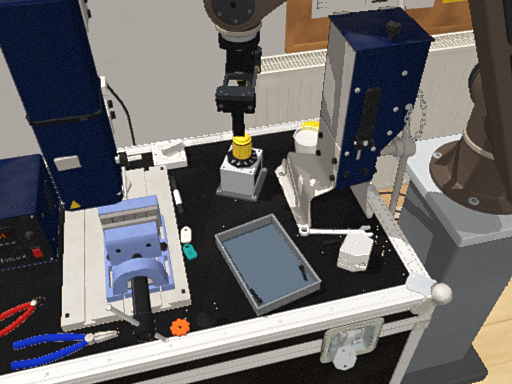

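The forearm passes the tower at z≥500 against its 410 top. The open fingers straddle the driver at px (240,140). Descend and grip.

```bash
python3 -m inch '[[0,0,0,0.08,0.06,2,-1],[0,0,0,0,0,2,-1],[0,0,0,0,0,2,-1],[0,0,0,0,0,2,-1],[0,0,0,0,0,0,-1],[0,0,0,0,0,0,1],[0,0,0,0,0,0,1],[0,0,0,0,0,0,1],[0,0,0,0,0,0,1],[0,0,0,0,0,0,1],[0,0,0,0,0,0,1],[0,0,0,0,0,0,1],[0,0,0,0,0,0,1]]'
```

```text
t: 6.5
eef_pos: [547.4, -114.2, 95.0]
tcp_rot: [3.141, -0.0, 2.813]
ft_force: [-0.7, 1.0, 0.0]
opening: 0.413
grip_force: 30.0
```

```bash
python3 -m inch '[[0,0,0,0,0,0.2,1],[0,0,0,0,0,0.2,1],[0,0,0,0,0,0.2,1],[0,0,0,0,0,0.05,1],[0,0,0,0,0,0,1]]'
```

```text
t: 7.12
eef_pos: [547.8, -114.4, 89.1]
tcp_rot: [3.141, 0.001, 2.813]
ft_force: [-0.7, 0.0, 9.7]
opening: 0.411
grip_force: 30.0
```

```bash
python3 -m inch '[[0,0,0,0,0,0.05,1],[0,0,0,0,0,0.05,1],[0,0,0,0,0,0,1],[0,0,0,0,0,0,1]]'; python3 - <<'E'
from h import *
s=env.state(); print(s['eef_pos'],s['ft_force'],s['moment'])
E
```

```text
t: 7.62
eef_pos: [547.8, -114.4, 88.2]
tcp_rot: [3.141, 0.001, 2.813]
ft_force: [-1.3, -0.1, 10.5]
opening: 0.411
grip_force: 30.0
[ 547.84313335 -114.38763748   88.24587864] [-1.2511569  -0.11372537 10.50079188] [ 0.0829944   0.27231871 -0.00359851]
```

```bash
python3 -m inch '[[0,0,0,0,0,0.1,1],[0,0,0,0,0,0,1],[0,0,0.09,0,0,0,1],[0,0,0.09,0,0,0,1],[0,0,0.09,0,0,0,1],[0,0,0,0,0,0,1]]'; python3 - <<'E'
from h import *
s=env.state(); print(s['eef_pos'],s['ft_force'],s['moment'],s['joints'])
E
```

```text
t: 8.38
eef_pos: [548.0, -114.3, 87.6]
tcp_rot: [3.141, 0.002, 2.541]
ft_force: [-1.8, 2.5, 14.5]
opening: 0.414
grip_force: 30.0
[ 548.03288443 -114.29817986   87.59102023] [-1.84573511  2.50227699 14.49630889] [0.46797813 0.26023568 0.02152288] [-3.23751861e-01  5.60951443e-01  1.84696123e+00  4.57759489e-04
  7.31648044e-01 -1.29476240e+00]
```

```bash
python3 -m inch '[[0,0,0.18,0,0,0,1],[0,0,0.18,0,0,0,1],[0,0,0.18,0,0,0,1],[0,0,0.18,0,0,0,1],[0,0,0.18,0,0,0,1],[0,0,0.18,0,0,0,1],[0,0,0.18,0,0,0,1],[0,0,0.18,0,0,0,1],[0,0,0.18,0,0,0,1],[0,0,0.18,0,0,0,1],[0,0,0.18,0,0,0,1],[0,0,0.18,0,0,0,1],[0,0,0.18,0,0,0,1],[0,0,0.18,0,0,0,1],[0,0,0.18,0,0,0,1],[0,0,0.17,0,0,0,1],[0,0,0,0,0,0,1],[0,0,0,0,0,0,1]]'; python3 - <<'E'
from h import *
s=env.state(); print(s['eef_pos'],s['ft_force'],s['moment'],s['joints'])
for n in('top','side'):
    p=env.read_camera(n)
    for q in env.find_in(p,'sleeve_mark')[:2]: print(n,w(p,q['centre']).round(1),q['score'])
E
```

```text
t: 10.62
eef_pos: [549.3, -114.8, 87.8]
tcp_rot: [-3.141, -0.005, -0.327]
ft_force: [2.4, -0.4, 10.7]
opening: 0.411
grip_force: 30.0
[ 549.31028086 -114.79232822   87.79378047] [ 2.39502633 -0.43005384 10.65262931] [ 0.01136164 -0.74909013  0.01499429] [-3.23856854e-01  5.61171082e-01  1.84564002e+00  4.39031725e-04
  7.29496965e-01  1.57406915e+00]
side [ 545.2 -101.4   95.1] 0.38
```

Turned by 3.14 with hardly any moment. I'll ease up 7 mm, release, retreat and look.

```bash
python3 -m inch '[[0,0,0,0,0,-0.2,1],[0,0,0,0,0,-0.2,1],[0,0,0,0,0,-0.2,1],[0,0,0,0,0,-0.1,1],[0,0,0,0,0,0,1],[0,0,0,0,0,0,-1],[0,0,0,0,0,0,-1],[0,0,0,0,0,0,-1],[0,0,0,0,0,0,-1],[0,0,0,0,0,0,-1],[0,0,0,0,0,-3,-1],[0,0,0,0,0,-4,-1],[0,0,0,0,0,-5,-1],[0,0,0,0,0,-4,-1],[0,0,0,0,0,0,-1]]'
python3 - <<'E'
from h import *
p=env.read_camera('wrist')
u,v=map(int,px(p,[548,-114,100])); print(u,v); a=p['img'][max(0,v-70):v+70,max(0,u-90):u+90]
cv2.imwrite('pics/w3.png',cv2.cvtColor(cv2.resize(a,None,fx=4.2,fy=4.2,interpolation=cv2.INTER_CUBIC),cv2.COLOR_RGB2BGR))
for q in env.find_in(p,'sleeve_mark')[:2]: print(w(p,q['centre']).round(1),q['score'])
r=env.trace(p,'setting')[0]; c=cloud(p,r['mask']); c=c[c[:,2]>125]; print(r['score'],cv2.minEnclosingCircle(c[:,:2].astype(np.float32)),np.percentile(c[:,2],[5,50,98]))
E
```

```text
t: 12.7
eef_pos: [548.3, -114.5, 256.4]
tcp_rot: [-3.141, -0.005, -0.327]
ft_force: [0.3, 0.4, -0.1]
opening: 1.001
grip_force: 0.0
257 171
[ 552.  -117.6  131. ] 0.8
0.84 ((547.7576293945312, -113.96553802490234), 20.476058959960938) [127.48894359 134.84645338 138.34584885]
```

View pics/w3.png

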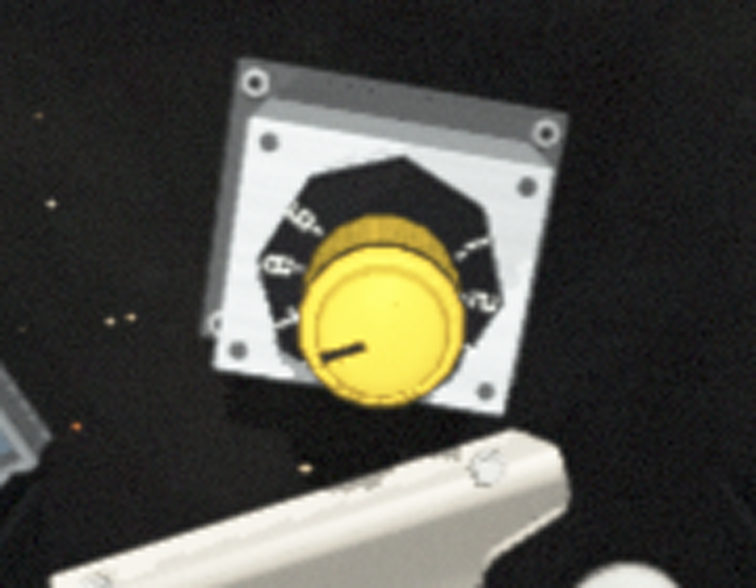

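The pointer stripe at (340,352) lines up with 7 at (288,318): 9, 8 and 7 run counter-clockwise down the left side. The cap top is at 138, so the sleeve is up and latched. Next I'll regrip from the +y side with the tool tilted, so the driver can be turned to lie flat. First I'll check whether the wrist can reach that.

```bash
cat >> h.py <<'E'
up=np.array([0,0,1.])
def frame(d,tau):
    d=d/np.linalg.norm(d); z=d*np.cos(tau)-up*np.sin(tau); x=-(d*np.sin(tau)+up*np.cos(tau)); return np.stack([x,np.cross(z,x),z],1)
dg=np.array([np.cos(np.radians(264.5)),np.sin(np.radians(264.5)),0]); Rg=frame(dg,np.radians(35))
def wrist(Rt,j1,q23):
    L=(R.from_euler('z',j1)*R.from_euler('y',q23)).as_matrix().T@Rt
    e=R.from_matrix(L).as_euler('ZYZ'); return e-[0,0,np.pi/2]
# lay: driver up->c, dg->down-ish
def lay(c,eps):
    c=c/np.linalg.norm(c); cc=c*np.cos(eps)-up*np.sin(eps); dn=-up*np.cos(eps)-c*np.sin(eps)
    Q=np.stack([cc,dn,np.cross(cc,dn)],1)@np.stack([up,dg,np.cross(up,dg)],1).T
    return Q@Rg
ct=np.array([np.sin(np.radians(12.7)),-np.cos(np.radians(12.7)),0])
E
python3 - <<'E'
from h import *
for q in(2.2,2.5):
    for j1 in(.1,.3): print(q,j1,wrist(Rg,j1,q).round(2),wrist(lay(ct,0.2),j1-.2,q).round(2))
print(Rg.round(2)); print(lay(ct,0.).round(2))
s=env.state(); print('check',wrist(RM(s['tcp_rot']),s['joints'][0],s['joints'][1]+s['joints'][2]),s['joints'][3:])
M=RM(s['tcp_rot']); G=np.array([548,-114,108.])+19*Rg[:,2]; print('grasp',G,'standoff',G-120*Rg[:,2])
to(G-120*Rg[:,2]+up*100,Rg); print(R.from_matrix(Rg).as_euler('xyz'))
E
```

```text
2.2 0.1 [-0.96  1.36  0.63] [ 0.78  1.35 -0.67]
2.2 0.3 [-0.86  1.49  0.73] [ 0.87  1.23 -0.55]
2.5 0.1 [-1.04  1.2   0.89] [ 0.86  1.14 -0.9 ]
2.5 0.3 [-0.9   1.3   0.96] [ 0.98  1.05 -0.82]
[[ 0.05  1.   -0.08]
 [ 0.57 -0.1  -0.82]
 [-0.82  0.   -0.57]]
[[-0.18  0.98 -0.13]
 [ 0.8   0.22  0.56]
 [ 0.57 -0.   -0.82]]
check [ 4.93602214e-05  1.11081398e+00 -4.70921313e+00] [4.93602214e-05 1.11081398e+00 1.57397218e+00]
grasp [ 546.50826736 -129.49223578   97.10204771] standoff [555.92973666 -31.64653609 165.93122007]
at [ 546.9 -114.1  252.5] rot [-3.142e+00  2.000e-03 -3.270e-01] shift [-1.8  -8.1  -1.34] turn [-0.858 -0.677 -1.645]
[3.14159265 0.95993109 1.47480322]
```

```bash
python3 -m inch '[[0,0,-0.18,0,0,0,-1],[0,0,-0.18,0,0,0,-1],[0,0,-0.18,0,0,0,-1],[0,0,-0.18,0,0,0,-1],[0,0,-0.18,0,0,0,-1],[0,0,-0.18,0,0,0,-1],[0,0,-0.18,0,0,0,-1],[0,0,-0.18,0,0,0,-1],[0,0,-0.18,0,0,0,-1],[0,0,-0.18,0,0,0,-1],[0,0,0,4.1,0,-0.7,-1],[0,0,0,4.1,0,-0.7,-1],[0,-0.12,0,0,0,0,-1],[0,-0.12,0,0,0,0,-1],[0,-0.12,0,0,0,0,-1],[0,-0.12,0,0,0,0,-1],[0,0,0,0,0,0,-1]]'
python3 - <<'E'
from h import *
G=np.array([548,-114,108.])+19*Rg[:,2]; to(G-120*Rg[:,2]+up*100,Rg); s=env.state(); print(s['joints'])
E
```

```text
t: 14.98
eef_pos: [555.1, -31.4, 265.4]
tcp_rot: [-3.137, 0.48, 1.477]
ft_force: [-0.4, -0.0, 0.4]
opening: 0.999
grip_force: 0.0
at [555.1 -31.4 265.4] rot [-3.137  0.48   1.477] shift [-0.04  0.09 -0.04] turn [-0.003 -0.48   0.003]
[ 0.04823714  0.40060627  1.65736259 -0.50942919  1.20925093  0.35672425]
```

```bash
python3 -m inch '[[0,-0.12,0,0,0,0,-1],[0,-0.12,0,0,0,0,-1],[0,-0.12,0,0,0,0,-1],[0,-0.12,0,0,0,0,-1],[0,0,0,0,0,0,-1]]'
python3 - <<'E'
from h import *
s=env.state(); print(s['joints'])
G=np.array([548,-114,108.])+19*Rg[:,2]; to(G-120*Rg[:,2],Rg); to(G,Rg)
p=env.read_camera('side'); save(p,'s4.png'); t=env.read_camera('top')
C=np.vstack([cloud(p),cloud(t)]); 
for x0 in range(250,450,40):
    k=C[(C[:,0]>x0)&(C[:,0]<x0+40)&(C[:,1]>-150)&(C[:,1]<320)&(C[:,2]>445)&(C[:,2]<900)]
    if len(k): print(x0,len(k),np.percentile(k[:,2],[0,2,50]).round(),k[:,1].min().round(),k[:,1].max().round())
p=env.read_camera('wrist')
for q in env.find_in(p,'setting')[:1]: print(w(p,q['centre']).round(1),q['score'])
r=env.trace(p,'setting')
if r: c=cloud(p,r[0]['mask']); print(np.percentile(c,[2,50,98],axis=0).round(1))
E
```

```text
t: 15.6
eef_pos: [555.0, -32.5, 265.5]
tcp_rot: [-3.133, 0.958, 1.48]
ft_force: [-0.1, 0.6, 0.2]
opening: 0.998
grip_force: 0.0
[ 0.20712034  0.53567069  1.67319186 -0.90648223  1.42718591  0.68064407]
at [555.  -32.5 265.5] rot [-3.133  0.958  1.48 ] shift [8.19 0.14 5.65] turn [-0.005 -0.002  0.003]
at [555.  -32.5 265.5] rot [-3.133  0.958  1.48 ] shift [ 8.17  0.19 17.65] turn [-0.005 -0.002  0.003]
290 5 [621. 621. 622.] 76.0 76.0
330 7079 [586. 610. 683.] 63.0 194.0
370 10847 [520. 570. 652.] 79.0 217.0
410 7631 [474. 505. 609.] 88.0 221.0
[546.5 -95.1 114.9] 0.77
[[ 529.2 -123.1   81.5]
 [ 549.9  -98.9  119.1]
 [ 567.8  -92.7  137.6]]
```

View pics/s4.png

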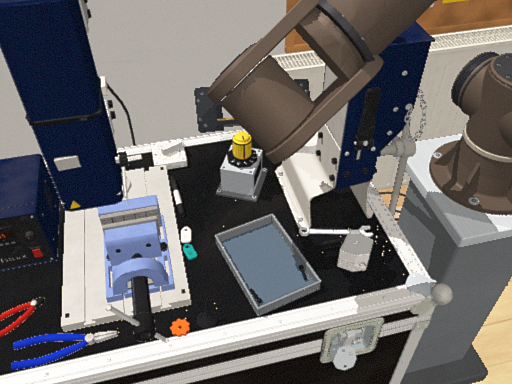

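The side view shows the thick forearm at px (330,90) beside the tower. Lowering it another 170 mm there could touch the tower top at (395,30). I'll fit the kinematics and compare grasp directions for clearance.

```bash
cat >> h.py <<'E'
from scipy.optimize import least_squares
J=np.array([[1.136,.491,1.559,0,1.092,-.106],[-.32337,.44509,1.76723,0,.9318,-1.5668],[-.32386,.56117,1.84564,0,.7295,1.574],[.04824,.40061,1.65736,-.50943,1.20925,.35672],[.20712,.53567,1.67319,-.90648,1.42719,.68064]])
P=np.array([[201.8,591.5,214.7],[548,-114.4,175],[548.5,-114.5,87.8],[555.1,-31.4,265.4],[555,-32.5,265.5]])
E_=lambda a,t:R.from_euler(a,t).as_matrix()
def fk(j,k):
    r0,lat,z0,A,B,L=k; Z=E_('z',j[0]); e=Z@(np.array([r0,lat,z0])+E_('y',j[1])@[0,0,A])
    F=Z@E_('y',j[1]+j[2]); wc=e+F@[0,0,B]; T=F@E_('z',j[3])@E_('y',j[4])@E_('z',j[5]+np.pi/2)
    return e,wc,wc+T@[0,0,L],T
K=least_squares(lambda k:np.concatenate([fk(j,k)[2]-p for j,p in zip(J,P)]),[0,60,400,450,450,300]).x
def ik(p,Rt,j0=(.2,.5,1.7,-.9,1.4,.7)):
    f=lambda j:np.concatenate([(fk(j,K)[2]-p)/100,(R.from_matrix(fk(j,K)[3].T@Rt)).as_rotvec()])
    return least_squares(f,j0)
E
python3 - <<'E'
from h import *
print(K.round(1)); print([np.round(fk(j,K)[2]-p,1).tolist() for j,p in zip(J,P)])
e,wc,_,_=fk(J[-1],K); print('now elbow',e.round(),'wrist',wc.round())
for az in(264.5,242,219.5):
  for tau in(35,50,60):
    d=np.array([np.cos(np.radians(az)),np.sin(np.radians(az)),0]); Rt=frame(d,np.radians(tau)); g=np.array([548,-114,108.])+19*Rt[:,2]
    s=ik(g,Rt); e,wc,_,_=fk(s.x,K); 
    # closest of forearm axis to tower box x<410,-110<y<112,z<412
    q=min(np.linalg.norm(np.maximum(0,[x[0]-410,max(x[1]-112,-110-x[1]),x[2]-412])) for x in(wc+(e-wc)*t for t in np.linspace(0,1,60)))
    print(az,tau,'res',round(s.cost,4),s.x.round(2),'wrist',wc.round(),'elbow',e.round(),'dist',round(q))
E
```

```text
[ 10.5  65.5 222.2 515.3 408.6 270.1]
[[-1.8, -5.3, 3.4], [2.8, -1.1, -2.3], [3.3, -1.7, -2.6], [0.7, 0.4, 0.4], [-2.0, 0.5, 1.0]]
now elbow [254. 120. 665.] wrist [575. 188. 422.]
264.5 35 res 0.0 [ 0.04  0.74  1.85 -1.12  1.13  0.97] wrist [568.  91. 252.] elbow [356.  81. 601.] dist 52
264.5 50 res 0.0 [-0.03  0.65  1.87 -0.93  0.93  0.76] wrist [563.  47. 300.] elbow [325.  55. 632.] dist 59
264.5 60 res 0.0 [-0.1   0.6   1.87 -0.75  0.82  0.56] wrist [560.  11. 325.] elbow [308.  36. 646.] dist 65
242 35 res 0.0 [ 0.    0.83  1.64 -0.83  1.36  0.97] wrist [645.  68. 252.] elbow [389.  67. 571.] dist 83
242 50 res 0.0 [-0.06  0.72  1.7  -0.69  1.16  0.86] wrist [624.  29. 300.] elbow [355.  44. 608.] dist 88
242 60 res 0.0 [-0.11  0.67  1.74 -0.57  1.03  0.75] wrist [607.  -3. 325.] elbow [334.  28. 628.] dist 88
219.5 35 res 0.0 [-0.07  0.9   1.45 -0.6   1.59  1.06] wrist [707.  17. 252.] elbow [419.  37. 541.] dist 97
219.5 50 res 0.0 [-0.11  0.79  1.55 -0.49  1.36  1.01] wrist [673. -11. 300.] elbow [381.  22. 585.] dist 104
219.5 60 res 0.0 [-0.15  0.72  1.62 -0.41  1.2   0.96] wrist [645. -34. 325.] elbow [355.  11. 610.] dist 103
```

```bash
cat >> h.py <<'E'
def setg(az,tau):
    global dg,Rg
    dg=np.array([np.cos(np.radians(az)),np.sin(np.radians(az)),0]); Rg=frame(dg,np.radians(tau))
def dist(j):
    e,wc,_,_=fk(j,K); X=[wc+(e-wc)*t for t in np.linspace(0,1,60)]
    return round(min(np.linalg.norm(np.maximum(0,[x[0]-410,max(x[1]-112,-110-x[1]),x[2]-412])) for x in X)),wc.round(),e.round()
E
python3 - <<'E'
from h import *; import h
print('press pose',dist(J[2]))
T0=np.array([558,125,0.])
for az,tau in((219.5,30),(219.5,40),(230,35)):
  h.setg(az,tau); g=np.array([548,-114,108.])+19*h.Rg[:,2]; s=ik(g,h.Rg); print(az,tau,s.x.round(2),dist(s.x))
  for sg in(1,-1):
    for eps in(-.2,.0,.2):
      Rt=h.lay(ct*sg,eps); sm=T0+ct*sg*31+up*38; p=sm+19*Rt[:,2]
      b=min((ik(p,Rt,j0) for j0 in((0,.7,1.8,.8,1,-.7),(.2,.7,1.8,-.8,1,.7),(.1,.7,1.8,-.8,1,-2),(0,.7,1.8,.8,1,2))),key=lambda s:s.cost); print('  ',sg,eps,round(b.cost,4),b.x.round(2),dist(b.x))
E
```

```text
press pose (70, array([ 550., -116.,  355.]), array([291., -29., 658.]))
219.5 30 [-0.06  0.94  1.42 -0.63  1.66  1.07] (94, array([716.,  24., 234.]), array([430.,  41., 525.]))
   1 -0.2 0.0 [-0.08  0.71  1.83  0.46  0.76 -0.66] (65, array([582.,  17., 276.]), array([351.,  36., 612.]))
   1 0.0 0.0 [-0.16  0.76  1.8   0.63  0.9  -0.86] (68, array([592., -28., 255.]), array([370.,   8., 597.]))
   1 0.2 0.0 [-0.22  0.82  1.77  0.76  1.06 -1.  ] (68, array([601., -67., 226.]), array([392., -21., 574.]))
   -1 -0.2 0.0 [ 0.3   0.71  1.83 -0.52  0.7  -2.65] (94, array([534., 233., 276.]), array([312., 165., 613.]))
   -1 0.0 0.0 [ 0.38  0.76  1.8  -0.74  0.82  3.88] (124, array([524., 278., 255.]), array([315., 195., 597.]))
   -1 0.2 0.0 [ 0.44  0.82  1.77 -0.9   0.97  4.05] (151, array([515., 317., 226.]), array([321., 225., 574.]))
219.5 40 [-0.08  0.86  1.48 -0.56  1.51  1.05] (100, array([696.,   8., 269.]), array([407.,  32., 556.]))
   1 -0.2 0.0 [-0.15  0.75  1.8   0.62  0.88 -0.84] (67, array([591., -22., 259.]), array([368.,  11., 599.]))
   1 0.0 0.0 [-0.21  0.81  1.77  0.7
[... 592 characters left out ...]
2.]), array([406.,  52., 555.]))
   1 -0.2 0.0 [-0.12  0.73  1.82  0.54  0.82 -0.76] (66, array([587.,  -3., 268.]), array([359.,  24., 606.]))
   1 0.0 0.0 [-0.19  0.78  1.79  0.69  0.97 -0.93] (68, array([596., -46., 244.]), array([380.,  -5., 588.]))
   1 0.2 0.0 [-0.24  0.85  1.75  0.8   1.13 -1.04] (68, array([605., -83., 211.]), array([402., -32., 562.]))
   -1 -0.2 0.0 [ 0.33  0.73  1.82 -0.62  0.75  3.75] (107, array([529., 253., 268.]), array([313., 178., 607.]))
   -1 0.0 0.0 [ 0.41  0.78  1.79 -0.81  0.89  3.96] (137, array([520., 296., 244.]), array([317., 208., 588.]))
   -1 0.2 0.0 [ 0.47  0.85  1.76  2.19 -1.05  0.96] (161, array([511., 333., 211.]), array([325., 238., 562.]))
```

The best option is to grip from azimuth ~226°, with the wrist out at x≈690, and lay the driver with its cap toward the tray's +y end. That gives over 100 mm of axis clearance to the tower. It needs the gripper flipped about its own axis so j6 stays in range. Let me check the column clearance and work out the turns.

```bash
cat >> h.py <<'E'
def setg(az,tau,face=219.5):
    global dg,Rg,df
    u=lambda a:np.array([np.cos(np.radians(a)),np.sin(np.radians(a)),0]); dg=u(az); df=u(face)
    Rg=frame(dg,np.radians(tau))@np.diag([-1,-1,1.])
def lay(c,eps):
    c=c/np.linalg.norm(c); cc=c*np.cos(eps)-up*np.sin(eps); dn=-up*np.cos(eps)-c*np.sin(eps)
    return np.stack([cc,dn,np.cross(cc,dn)],1)@np.stack([up,df,np.cross(up,df)],1).T@Rg
setg(226,35)
G0=np.array([548,-114,108.])
E
python3 - <<'E'
from h import *
C=np.vstack([cloud(env.read_camera('top')),cloud(env.read_camera('side'))])
k=C[(C[:,0]>600)&(C[:,0]<900)&(C[:,1]>-150)&(C[:,1]<110)]
for lo in(110,160,210,260,310): q=k[(k[:,2]>lo)&(k[:,2]<lo+50)]; print(lo,len(q),q[:,0].min().round() if len(q) else '',q[q[:,1]>-30][:,0].min().round() if (q[:,1]>-30).any() else '')
g=G0+19*Rg[:,2]
for P_ in(g,g+up*100): s=ik(P_,Rg,(-.05,.8,1.5,-.6,1.5,-2)); print(P_.round(1),s.x.round(2),dist(s.x))
s=env.state(); M=RM(s['tcp_rot'])@np.diag([-1,-1,1.]); print('after flip turn',R.from_matrix(M.T@Rg).as_rotvec().round(3),'then shift',(Rg.T@(g+up*100-s['eef_pos'])/10).round(2),'lower100',(Rg.T@[0,0,-10]).round(3))
for eps in(-.3,0,.15):
    Rt=lay(-ct,eps); p=np.array([558,125,38])-ct*31+19*Rt[:,2]; b=ik(p,Rt,(.4,.8,1.8,-.8,.9,.7)); print(eps,p.round(),round(b.cost,4),b.x.round(2),dist(b.x),Rt[:,2].round(2))
E
```

```text
110 1671 792.0 792.0
160 2321 777.0 778.0
210 2807 603.0 798.0
260 3140 600.0 600.0
310 5516 600.0 600.0
[ 537.2 -125.2   97.1] [-0.05  0.88  1.5  -0.66  1.52 -2.11] (95, array([691.,  34., 252.]), array([411.,  47., 549.]))
[ 537.2 -125.2  197.1] [-0.05  0.75  1.47 -0.66  1.66 -2.22] (122, array([691.,  34., 352.]), array([365.,  49., 598.]))
after flip turn [-0.548  0.002  0.383] then shift [-1.29 -5.09 10.53] lower100 [-8.192  0.     5.736]
-0.3 [551. 149.  20.] 0.0 [ 0.29  0.74  1.76 -0.43  0.81  0.34] (97, array([557., 236., 276.]), array([323., 165., 603.])) [-0.02 -0.32 -0.95]
0 [552. 144.  23.] 0.0 [ 0.4   0.81  1.72 -0.72  0.98  0.67] (138, array([542., 301., 242.]), array([327., 210., 578.])) [ 0.04 -0.58 -0.81]
0.15 [552. 142.  24.] 0.0 [ 0.45  0.86  1.7  -0.83  1.09  0.79] (156, array([536., 329., 219.]), array([333., 232., 559.])) [ 0.06 -0.69 -0.72]
```

```bash
python3 -m inch '[[0,0,-0.185,0,0,0,-1],[0,0,-0.185,0,0,0,-1],[0,0,-0.185,0,0,0,-1],[0,0,-0.185,0,0,0,-1],[0,0,-0.185,0,0,0,-1],[0,0,-0.185,0,0,0,-1],[0,0,-0.185,0,0,0,-1],[0,0,-0.185,0,0,0,-1],[0,0,-0.185,0,0,0,-1],[0,0,-0.185,0,0,0,-1],[0,0,-0.185,0,0,0,-1],[0,0,-0.185,0,0,0,-1],[0,0,-0.185,0,0,0,-1],[0,0,-0.185,0,0,0,-1],[0,0,-0.185,0,0,0,-1],[0,0,-0.185,0,0,0,-1],[0,0,-0.185,0,0,0,-1],[-0.137,0,0.096,0,0,0,-1],[-0.137,0,0.096,0,0,0,-1],[0,0,0,0,0,0,-1]]'
python3 -m inch '[[-0.137,0,0.096,0,0,0,-1],[-0.137,0,0.096,0,0,0,-1],[0,0,0,-0.43,-1.7,3.5,-1],[0,0,0,-0.43,-1.7,3.5,-1],[0,0,0,-0.43,-1.7,3.5,-1],[0,0,0,0,0,0,-1],[0,0,0,0,0,0,-1]]'
python3 - <<'E'
from h import *
print(env.state()['joints']); to(G0+19*Rg[:,2]+up*100,Rg); to(G0+19*Rg[:,2],Rg)
E
```

```text
t: 18.45
eef_pos: [556.2, -33.5, 267.1]
tcp_rot: [3.137, -0.96, -1.999]
ft_force: [-0.2, -0.5, -0.3]
opening: 1.0
grip_force: 0.0
t: 19.32
eef_pos: [537.7, -124.1, 197.5]
tcp_rot: [3.139, -0.961, -2.332]
ft_force: [-0.6, 0.5, 0.1]
opening: 0.998
grip_force: 0.0
[-0.04228322  0.72385309  1.49701457 -0.66519084  1.65531639 -2.21545309]
at [ 537.7 -124.1  197.5] rot [ 3.139 -0.961 -2.332] shift [ 0.03 -0.04  0.11] turn [-0.003 -0.001  0.004]
at [ 537.7 -124.1  197.5] rot [ 3.139 -0.961 -2.332] shift [-8.17 -0.05  5.84] turn [-0.003 -0.001  0.004]
```

```bash
python3 -m inch '[[0,0,0,-2.04,-0.01,1.46,-1],[0,0,0,-2.04,-0.01,1.46,-1],[0,0,0,-2.04,-0.01,1.46,-1],[0,0,0,-2.04,-0.01,1.46,-1],[0,0,0,0,0,0,-1]]'
python3 - <<'E'
from h import *
to(G0+19*Rg[:,2],Rg); p=env.read_camera('side'); save(p,'s5.png'); print(env.state()['ft_force'])
a=cv2.imread('pics/s5.png')[60:240,130:390]; cv2.imwrite('pics/s5c.png',cv2.resize(a,None,fx=3,fy=3,interpolation=cv2.INTER_CUBIC))
E
```

```text
t: 19.95
eef_pos: [536.2, -125.6, 94.1]
tcp_rot: [3.133, -0.964, -2.329]
ft_force: [-0.6, 0.4, 0.9]
opening: 1.002
grip_force: 0.0
at [ 536.2 -125.6   94.1] rot [ 3.133 -0.964 -2.329] shift [ 0.18 -0.04 -0.25] turn [ 0.001 -0.004  0.006]
[-0.3434238  -0.14194396  0.46479264]
```

View pics/s5c.png

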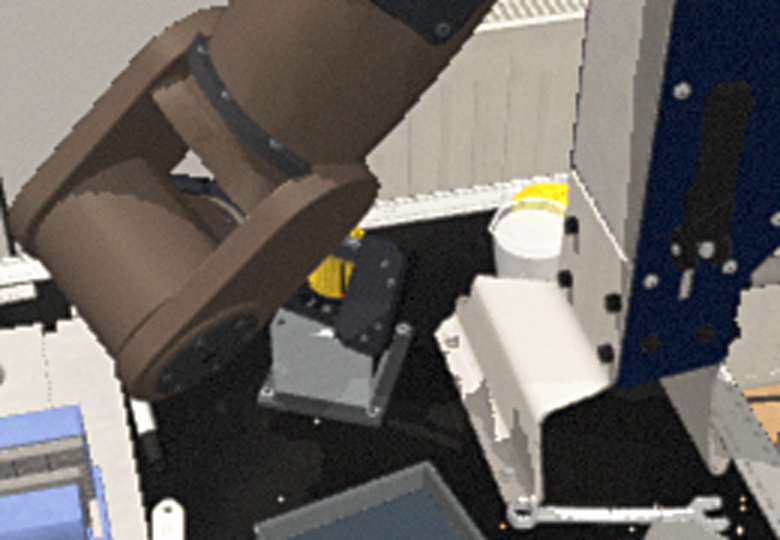

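The fingers straddle the yellow sleeve at px (335,270), and the arm is clear of the tower and the press. Close and start the lift slowly.

```bash
python3 -m inch '[[0,0,0,0.2,0,-0.2,-1],[0,0,0,0,0,0,1],[0,0,0,0,0,0,1],[0,0,0,0,0,0,1],[0,0,0,0,0,0,1],[0,0,0,0,0,0,1],[0,0,0,0,0,0,1],[0,0,0,0,0,0,1],[0,0,0,0,0,0,1],[0,0,0,0,0,0,1],[0,0,0,0.82,0,-0.57,1],[0,0,0,0.82,0,-0.57,1],[0,0,0,0,0,0,1]]'; python3 - <<'E'
from h import *
s=env.state(); print(s['ft_force'],s['moment'],s['grip_force'],s['eef_pos'])
E
```

```text
t: 21.62
eef_pos: [537.4, -125.3, 120.1]
tcp_rot: [3.14, -0.961, -2.335]
ft_force: [-0.6, 0.6, -4.7]
opening: 0.413
grip_force: 29.9
[-0.62705443  0.58650529 -4.70682124] [ 0.78940231 -0.63929144  0.03187119] 29.92446592077613 [ 537.39977565 -125.29545006  120.13814738]
```

```bash
python3 -m inch '[[0,0,0,1.64,0,-1.15,1],[0,0,0,1.64,0,-1.15,1],[0,0,0,1.64,0,-1.15,1],[0,0,0,1.64,0,-1.15,1],[0,0,0,1.64,0,-1.15,1],[0,0,0,1.64,0,-1.15,1],[0,0,0,1.64,0,-1.15,1],[0,0,0,0,0,0,1]]'
python3 - <<'E'
from h import *
s=env.state(); M=RM(s['tcp_rot']); p0=s['eef_pos']; print(p0,s['joints'],s['ft_force'])
Rt=lay(-ct,0.); T=np.array([552,144,150.])
D=Rg@E_('y',.96) ; D2=Rg@E_('y',-.96); print(D[:,2].round(2),D2[:,2].round(2))
v=R.from_matrix(M.T@Rt).as_rotvec(); print('direct turn',v.round(3),np.linalg.norm(v))
# driver axis in tool
ax=Rg.T@up
j=s['joints']
for f in np.linspace(0,1,7):
    Q=M@R.from_rotvec(v*f).as_matrix(); p=p0+(np.array([552,144,200])-p0)*f; b=ik(p,Q,j); j=b.x; gp=p-19*Q[:,2]; a=Q@ax
    print(round(f,2),round(b.cost,4),j.round(2),dist(j),'nose',(gp-a*101).round(),'cap',(gp+a*30).round(),'toolz',Q[:,2].round(2))
E
```

```text
t: 22.62
eef_pos: [538.0, -125.3, 260.9]
tcp_rot: [-3.141, -0.96, -2.336]
ft_force: [0.1, 0.1, -4.3]
opening: 0.412
grip_force: 29.9
[ 537.95532939 -125.34145294  260.90521253] [-0.04428772  0.65481983  1.4469357  -0.67527818  1.74748363 -2.28890134] [ 0.08258795  0.06719576 -4.29150071]
[-0.65 -0.68  0.34] [ 0.  0. -1.]
direct turn [-0.324 -0.767  2.234] 2.3841570849309788
0.0 0.0 [-0.05  0.68  1.42 -0.68  1.75 -2.29] (145, array([691.,  34., 416.]), array([339.,  50., 622.])) nose [ 549. -114.  171.] cap [ 549. -114.  302.] toolz [-0.57 -0.59 -0.57]
0.17 0.0 [-0.01  0.66  1.42 -0.55  1.7  -1.89] (151, array([683.,  57., 434.]), array([325.,  62., 631.])) nose [577. -84. 167.] cap [542. -67. 292.] toolz [-0.53 -0.51 -0.68]
0.33 0.0 [ 0.03  0.61  1.46 -0.45  1.61 -1.48] (153, array([663.,  87., 449.]), array([304.,  75., 644.])) nose [598. -59. 172.] cap [537. -17. 280.] toolz [-0.44 -0.45 -0.77]
0.5 0.0 [ 0.1   0.56  1.52 -0.41  1.48 -1.05] (149, array([633., 126., 457.]), array([279.,  92., 658.])) nose [609. -35. 182.] cap [534.  33. 265.] toolz [-0.33 -0.43 -0.84]
0.67 0.0 [ 0.18  0.53  1.58 -0.43  1.35 -0.59] (143, array([600., 176., 456.]), array([255., 113., 667.])) nose [607. -10. 195.] cap [534.  84. 249.] toolz [-0.19 -0.45 -0.87]
0.83 0.0 [ 0.28  0.53  1.63 -0.51  1.26 -0.09] (148, array([568., 234., 443.]), array([240., 139., 668.])) nose [595.  20. 208.] cap [538. 135. 232.] toolz [-0.07 -0.5  -0.86]
1.0 0.0 [ 0.4   0.56  1.63 -0.62  1.25  0.43] (172, array([542., 301., 420.]), array([237., 171., 658.])) nose [574.  56. 215.] cap [545. 184. 215.] toolz [ 0.04 -0.58 -0.81]
```

The driver is out and held, with a 4.3 N load. A single-axis turn takes it to the lay pose with good clearance along the whole path. I'll translate first, then turn.

```bash
python3 -m inch '[[0,0,0,-0.7,1.07,-1.0,1],[0,0,0,-1.41,2.14,-2.01,1],[0,0,0,-1.41,2.14,-2.01,1],[0,0,0,-1.41,2.14,-2.01,1],[0,0,0,-1.41,2.14,-2.01,1],[0,0,0,-1.41,2.14,-2.01,1],[0,0,0,-1.41,2.14,-2.01,1],[0,0,0,-1.41,2.14,-2.01,1],[0,0,0,-0.7,1.07,-1.0,1],[0,0,0,0,0,0,1]]'
python3 -m inch '[[-0.012,-0.027,0.08,0,0,0,1],[-0.023,-0.055,0.16,0,0,0,1],[-0.023,-0.055,0.16,0,0,0,1],[-0.023,-0.055,0.16,0,0,0,1],[-0.023,-0.055,0.16,0,0,0,1],[-0.023,-0.055,0.16,0,0,0,1],[-0.023,-0.055,0.16,0,0,0,1],[-0.023,-0.055,0.16,0,0,0,1],[-0.023,-0.055,0.16,0,0,0,1],[-0.023,-0.055,0.16,0,0,0,1],[-0.023,-0.055,0.16,0,0,0,1],[-0.023,-0.055,0.16,0,0,0,1],[-0.023,-0.055,0.16,0,0,0,1],[-0.023,-0.055,0.16,0,0,0,1],[-0.012,-0.027,0.08,0,0,0,1],[0,0,0,0,0,0,1]]'
python3 - <<'E'
from h import *
s=env.state(); print(s['joints'],s['opening'],s['ft_force'],s['moment']); Rt=lay(-ct,0.); to([552,144,120],Rt)
p=env.read_camera('side'); save(p,'s6.png'); a=cv2.imread('pics/s6.png')[100:320,160:400]; cv2.imwrite('pics/s6c.png',cv2.resize(a,None,fx=2.6,fy=2.6,interpolation=cv2.INTER_CUBIC))
for n in('side','top','wrist'):
    q=p if n=='side' else env.read_camera(n)
    for t in('setting','driver_flange','sleeve_mark'):
        r=env.trace(q,t)
        if r and r[0]['mask'].sum()>20: c=cloud(q,r[0]['mask']); print(n,t,round(r[0]['score'],2),np.percentile(c,[3,50,97],axis=0).round().tolist())
E
```

```text
t: 23.88
eef_pos: [550.0, 135.7, 258.5]
tcp_rot: [3.137, -0.963, -2.331]
ft_force: [0.6, -0.3, -3.4]
opening: 0.41
grip_force: 29.9
t: 25.88
eef_pos: [549.7, 134.0, 259.1]
tcp_rot: [-3.002, 0.61, 1.868]
ft_force: [-0.3, -0.5, -3.7]
opening: 0.411
grip_force: 29.9
[ 0.38844772  0.48259196  1.59341068 -0.60259488  1.34210154  0.35899435] 0.41061199744965554 [-0.26748904 -0.49740775 -3.69217557] [7.71821953e-01 1.08978118e-01 7.59029498e-04]
at [549.7 134.  259.1] rot [-3.002  0.61   1.868] shift [ 8.69  2.03 10.72] turn [-0.003  0.003 -0.003]
side driver_flange 0.48 [[538.0, 48.0, 260.0], [573.0, 80.0, 282.0], [588.0, 171.0, 289.0]]
top setting 0.63 [[534.0, 124.0, 280.0], [549.0, 143.0, 291.0], [568.0, 169.0, 295.0]]
top driver_flange 0.84 [[532.0, 67.0, 271.0], [554.0, 115.0, 289.0], [577.0, 164.0, 306.0]]
top sleeve_mark 0.81 [[534.0, 123.0, 280.0], [548.0, 143.0, 291.0], [567.0, 169.0, 295.0]]
wrist setting 0.67 [[529.0, 157.0, 262.0], [545.0, 171.0, 280.0], [564.0, 176.0, 292.0]]
wrist driver_flange 0.7 [[530.0, 117.0, 262.0], [548.0, 168.0, 285.0], [574.0, 176.0, 304.0]]
wrist sleeve_mark 0.98 [[529.0, 156.0, 261.0], [545.0, 171.0, 280.0], [564.0, 176.0, 292.0]]
```

View pics/s6c.png

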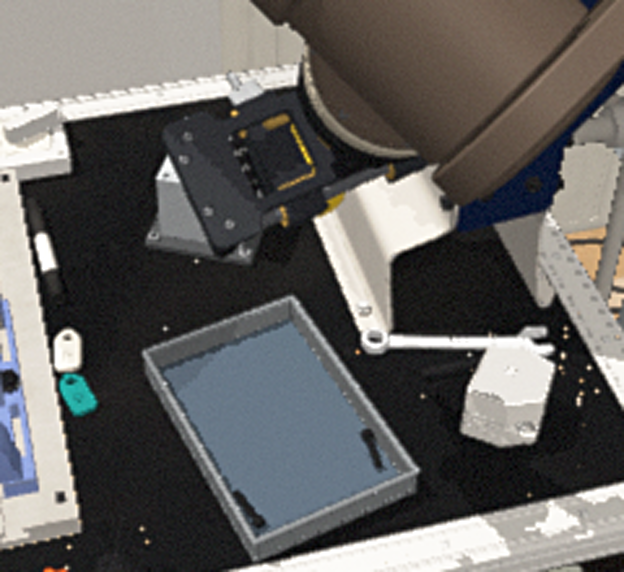

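The side view shows only the gripper above the tray, because it hides the driver; the tray floor is free in the middle. I'll get the held driver's tilt from the top camera's depth.

```bash
cat >> h.py <<'E'
def prof(zmin,cx=(549,145)):
    C=cloud(env.read_camera('top')); c=-ct[:2]; n=np.array([c[1],-c[0]])
    s=(C[:,:2]-np.array([558,125]))@c; t=(C[:,:2]-np.array([558,125]))@n; k=(abs(t)<60)&(s>-120)&(s<110)&(C[:,2]>zmin)
    for a in range(-120,110,8):
        m=k&(s>=a)&(s<a+8)
        if m.sum()>2: print(a,m.sum(),'t',np.percentile(t[m],[3,97]).round(),'z',np.percentile(C[m,2],[50,95]).round(1))
E
python3 - <<'E'
from h import *
prof(180)
E
```

```text
-80 15 t [-9. -3.] z [276.9 278.8]
-72 17 t [-9. -3.] z [277.8 278.9]
-64 37 t [-16.   4.] z [280.2 284.6]
-56 63 t [-17.   5.] z [283.2 286.1]
-48 65 t [-17.   6.] z [283.1 286.9]
-40 64 t [-17.   6.] z [282.5 287.1]
-32 65 t [-17.   6.] z [283.  286.9]
-24 65 t [-17.   7.] z [282.6 287.7]
-16 234 t [-36.  22.] z [295.5 306.6]
-8 92 t [-36.  22.] z [297.2 306.3]
0 131 t [-28.  17.] z [288.6 294.3]
8 147 t [-31.  22.] z [287.8 294.2]
16 172 t [-31.  24.] z [291.2 296.7]
24 231 t [-32.  40.] z [295.5 350.5]
32 455 t [-44.  47.] z [348.  360.9]
40 381 t [-55.  54.] z [353.8 363.5]
48 370 t [-57.  49.] z [358.4 373.5]
56 514 t [-54.  55.] z [370.8 378.1]
64 334 t [-56.  31.] z [378.7 385. ]
72 451 t [-56.  38.] z [386.6 397.5]
80 1039 t [-58.  45.] z [422.2 535. ]
88 1295 t [-57.  48.] z [493.8 546.4]
96 1714 t [-56.  49.] z [500.9 557.7]
104 1072 t [-57.  55.] z [522.7 569.8]
```

The barrel is level at z 283 along its length, so it hasn't slipped; nose end at s≈-80, axis about 6 mm off the tray's centre line. The moments put the centre of mass on the sleeve side of the flange, so it will rest on flange and sleeve, cap down about 17°. I'll approach with 13° cap-down.

```bash
python3 - <<'E'
from h import *
Rt=lay(-ct,.23); s=env.state(); M=RM(s['tcp_rot'])
print('turn',R.from_matrix(M.T@Rt).as_rotvec().round(3))
for z in(100,33):
    p=np.array([551.8,152.3,z])+19*Rt[:,2]; b=ik(p,Rt,s['joints']); print(p.round(1),b.cost.round(4),b.x.round(2),dist(b.x),'shift after turn',(Rt.T@(p-s['eef_pos'])/10).round(2))
print('down 10mm',(Rt.T@[0,0,-1]).round(3))
E
```

```text
turn [ 0.013 -0.226  0.018]
[553.2 138.1  87.4] 0.0 [ 0.46  0.79  1.68 -0.85  1.21  0.75] (166, array([533., 340., 266.]), array([306., 226., 586.])) shift after turn [12.89  2.25 11.15]
[553.2 138.1  20.4] 0.0 [ 0.46  0.89  1.69 -0.88  1.14  0.85] (162, array([533., 340., 199.]), array([339., 243., 545.])) shift after turn [17.86  2.99 15.58]
down 10mm [0.742 0.11  0.662]
```

```bash
python3 -m inch '[[0.004,-0.075,0.006,0,0,0,1],[0.004,-0.075,0.006,0,0,0,1],[0.004,-0.075,0.006,0,0,0,1],[0,0,0,1.6,0.28,1.39,1],[0,0,0,1.6,0.28,1.39,1],[0,0,0,1.6,0.28,1.39,1],[0,0,0,1.6,0.28,1.39,1],[0,0,0,1.6,0.28,1.39,1],[0,0,0,1.6,0.28,1.39,1],[0,0,0,1.6,0.28,1.39,1],[0,0,0,1.6,0.28,1.39,1],[0,0,0,0,0,0,1],[0,0,0,0,0,0,1]]'
python3 - <<'E'
from h import *
Rt=lay(-ct,.23); to(np.array([551.8,152.3,33])+19*Rt[:,2],Rt); s=env.state(); print(s['joints'],s['ft_force'],s['moment'])
prof(60)
E
```

```text
t: 28.15
eef_pos: [553.6, 137.9, 88.7]
tcp_rot: [-2.978, 0.835, 1.888]
ft_force: [0.7, 0.5, -4.1]
opening: 0.412
grip_force: 29.9
at [553.6 137.9  88.7] rot [-2.978  0.835  1.888] shift [5.08 0.71 4.5 ] turn [ 0.001 -0.001 -0.001]
[ 0.46399197  0.77007913  1.70292133 -0.84552879  1.20910263  0.75714038] [ 0.69594053  0.51568468 -4.14278054] [0.98940396 0.13886284 0.01771066]
-72 12 t [-5.  1.] z [125.7 127.9]
-64 9 t [-5.  0.] z [124.4 125.4]
-56 30 t [-12.   8.] z [123.3 126.5]
-48 41 t [-13.   9.] z [126.9 130.5]
-40 43 t [-13.  10.] z [124.5 128.2]
-32 41 t [-12.   9.] z [122.3 127. ]
-24 41 t [-13.  10.] z [119.7 125.6]
-16 93 t [-29.  26.] z [109.9 122.1]
-8 129 t [-33.  28.] z [125.8 137.3]
0 88 t [-30.  25.] z [136.4 140.5]
8 67 t [-26.  22.] z [119.1 124.6]
16 95 t [-27.  25.] z [115.7 123. ]
24 97 t [-28.  27.] z [117.4 122.8]
32 105 t [-28.  30.] z [117.7 127.9]
40 112 t [-28.  32.] z [118.  135.2]
48 165 t [-31.  47.] z [139.  174.8]
56 226 t [-52.  53.] z [172.9 181.1]
64 138 t [-55.  51.] z [176.  183.9]
72 205 t [-56.  51.] z [174.9 194.5]
80 274 t [-54.  55.] z [185.2 194.9]
88 192 t [-56.  37.] z [191.2 196.5]
96 201 t [-55.  44.] z [193.2 200.7]
104 191 t [-54.  52.] z [198.4 206.8]
```

```bash
python3 -m inch '[[0,0,0,1.08,0.16,0.96,1],[0,0,0,1.08,0.16,0.96,1],[0,0,0,1.08,0.16,0.96,1],[0,0,0,0.9,0.13,0.8,1],[0,0,0,0,0,0,1],[0,0,0,0,0,0,1]]'; python3 -m inch '[[0,0,0,0.15,0.02,0.13,1],[0,0,0,0.15,0.02,0.13,1],[0,0,0,0.15,0.02,0.13,1],[0,0,0,0,0,0,1]]'
```

```text
t: 28.95
eef_pos: [553.4, 138.0, 32.7]
tcp_rot: [-2.978, 0.835, 1.889]
ft_force: [0.1, -0.3, -4.2]
opening: 0.413
grip_force: 29.9
t: 29.45
eef_pos: [553.2, 138.1, 26.5]
tcp_rot: [-2.977, 0.835, 1.889]
ft_force: [-0.7, -0.2, -4.6]
opening: 0.414
grip_force: 29.9
```

```bash
python3 -m inch '[[0,0,0,0.15,0.02,0.13,1],[0,0,0,0.08,0.01,0.07,1],[0,0,0,0,0,0,1]]'; python3 -m inch '[[0,0,0,0.08,0.01,0.07,1],[0,0,0,0.08,0.01,0.07,1],[0,0,0,0,0,0,1]]'
```

```text
t: 29.82
eef_pos: [553.1, 138.1, 23.4]
tcp_rot: [-2.977, 0.835, 1.889]
ft_force: [-1.0, 0.9, -3.9]
opening: 0.413
grip_force: 29.9
t: 30.2
eef_pos: [553.1, 138.2, 21.3]
tcp_rot: [-2.977, 0.835, 1.889]
ft_force: [0.7, -0.5, -4.2]
opening: 0.41
grip_force: 29.9
```

```bash
python3 -m inch '[[0,0,0,0.08,0.01,0.07,1],[0,0,0,0.04,0.005,0.035,1],[0,0,0,0,0,0,1]]'; python3 -m inch '[[0,0,0,0.04,0.005,0.035,1],[0,0,0,0.04,0.005,0.035,1],[0,0,0,0,0,0,1]]'
```

```text
t: 30.58
eef_pos: [553.1, 138.1, 19.7]
tcp_rot: [-2.978, 0.835, 1.889]
ft_force: [0.4, -1.3, -4.3]
opening: 0.411
grip_force: 29.9
t: 30.95
eef_pos: [553.1, 138.2, 18.7]
tcp_rot: [-2.978, 0.835, 1.889]
ft_force: [0.9, -0.1, -3.1]
opening: 0.417
grip_force: 29.9
```

```bash
python3 -m inch '[[0,0,0,0.04,0.005,0.035,1],[0,0,0,0.04,0.005,0.035,1],[0,0,0,0,0,0,1]]'; python3 - <<'E'
from h import *
s=env.state(); print(s['ft_force'],s['eef_pos']); prof(0)
E
```

```text
t: 31.32
eef_pos: [553.2, 138.3, 17.9]
tcp_rot: [-2.978, 0.835, 1.889]
ft_force: [-0.4, 1.6, 0.4]
opening: 0.414
grip_force: 29.9
[-0.42952609  1.62317412  0.39119786] [553.172051   138.29802481  17.94262628]
-120 55 t [-56.  54.] z [1.  2.7]
-112 47 t [-54.  56.] z [0.8 2.6]
-104 73 t [-52.  54.] z [ 1.8 26.7]
-96 157 t [-56.  58.] z [21.4 27.4]
-88 155 t [-56.  59.] z [5.8 9.2]
-80 152 t [-55.  59.] z [ 6. 10.]
-72 156 t [-56.  59.] z [ 5.6 34.4]
-64 153 t [-56.  59.] z [ 6.3 51.6]
-56 155 t [-55.  59.] z [ 6.2 54.3]
-48 159 t [-57.  59.] z [ 6.6 58.9]
-40 153 t [-56.  58.] z [ 6.2 56.6]
-32 158 t [-56.  59.] z [ 6.3 55.8]
-24 159 t [-56.  59.] z [ 6.7 51.7]
-16 172 t [-56.  57.] z [ 8.1 50.7]
-8 180 t [-55.  58.] z [46.9 65.2]
0 148 t [-56.  58.] z [51.4 69.5]
8 139 t [-57.  58.] z [ 7.7 53.1]
16 165 t [-56.  57.] z [ 9.8 51.9]
24 156 t [-56.  56.] z [34.  51.1]
32 165 t [-56.  57.] z [38.3 55.2]
40 162 t [-55.  57.] z [41.6 61.8]
48 201 t [-55.  57.] z [ 44.6 102.7]
56 270 t [-57.  56.] z [ 98.6 109.6]
64 211 t [-56.  49.] z [ 99.7 113.2]
72 213 t [-56.  50.] z [100.1 113.8]
80 240 t [-54.  54.] z [114.1 123.8]
88 235 t [-55.  32.] z [118.5 124.5]
96 165 t [-55.  44.] z [121.9 129.3]
104 163 t [-55.  55.] z [127.3 135.7]
```

The floor has taken the weight: the force went from -4.2 to about 0. I'll ease the cap down a bit more about the flange, then open the fingers partway.

```bash
python3 -m inch '[[0,-0.03,0,0.06,0.01,0.05,1],[0,-0.03,0,0.06,0.01,0.05,1],[0,0,0,0,0,0,1]]'; python3 -m inch '[[0,0,0,0,0,0,0.1],[0,0,0,0,0,0,0.05],[0,0,0,0,0,0,0],[0,0,0,0,0,0,-0.1],[0,0,0,0,0,0,-0.2],[0,0,0,0,0,0,-0.2],[0,0,0,0,0,0,-0.2]]'
```

```text
t: 31.75
eef_pos: [553.3, 138.4, 16.6]
tcp_rot: [-2.965, 0.898, 1.906]
ft_force: [-1.3, 2.4, 8.3]
opening: 0.408
grip_force: 29.9
t: 32.62
eef_pos: [553.0, 138.1, 16.2]
tcp_rot: [-2.966, 0.894, 1.904]
ft_force: [-2.5, -1.0, 2.6]
opening: 0.597
grip_force: 1.0
```

```bash
python3 -m inch '[[0,0,0,0,0,-0.5,-0.2],[0,0,0,0,0,-1,-0.2],[0,0,0,0,0,0,-0.2]]'; python3 - <<'E'
from h import *
s=env.state(); print(s['grip_force'],s['opening'],s['ft_force']); prof(30)
E
```

```text
t: 33.0
eef_pos: [552.1, 150.9, 25.8]
tcp_rot: [-2.968, 0.894, 1.904]
ft_force: [0.2, -0.5, -0.0]
opening: 0.597
grip_force: 0.0
0.0 0.5969541796483361 [ 0.18609287 -0.47702667 -0.0086584 ]
-72 8 t [ 6. 12.] z [59.1 61.4]
-64 10 t [ 5. 11.] z [56.9 58.9]
-56 17 t [-1. 13.] z [54.9 58.1]
-48 38 t [-5. 19.] z [56.5 62. ]
-40 35 t [-4. 19.] z [56.3 61.3]
-32 37 t [-5. 18.] z [52.3 58.3]
-24 36 t [-5. 18.] z [50.1 55.2]
-16 52 t [-22.  24.] z [44.6 53.4]
-8 105 t [-27.  34.] z [49.6 59.8]
0 89 t [-23.  36.] z [63.1 69.7]
8 47 t [-14.  24.] z [53.7 68.1]
16 61 t [-32.  32.] z [46.  51.9]
24 79 t [-33.  35.] z [43.5 50.2]
32 81 t [-35.  35.] z [44.5 52.9]
40 92 t [-36.  38.] z [43.2 58.5]
48 77 t [-36.  40.] z [50.4 64.6]
56 60 t [-36.  42.] z [64.1 72.4]
64 92 t [-38.  57.] z [ 76.2 108.8]
72 176 t [-45.  57.] z [105.3 115.8]
80 150 t [-57.  55.] z [109. 119.]
88 113 t [-56.  55.] z [107.  128.1]
96 272 t [-54.  56.] z [115.7 129.1]
104 134 t [-54.  51.] z [122.3 127.5]
```

```bash
python3 -m inch '[[0,0,0,0,0,-1.5,-0.2],[0,0,0,0,0,-3,-0.2],[0,0,0,0,0,-3,-0.2],[0,0,0,0,0,-3,-0.2],[0,0,0,-2,0,-3,-0.2],[0,0,0,-4,0,-3,-0.2],[0,0,0,-4,0,-3,-0.2],[0,0,0,-4,0,-3,-0.2],[0,0,0,0,0,0,-0.2]]'
python3 - <<'E'
from h import *
p=env.read_camera('top'); s=env.read_camera('side'); wv=env.read_camera('wrist')
prof(8)
f=lambda i,k:cv2.resize(i,None,fx=k,fy=k,interpolation=cv2.INTER_CUBIC)
u,v=map(int,px(p,[558,125,20])); A=f(p['img'][v-50:v+60,u-65:u+65],3)
u,v=map(int,px(s,[558,125,20])); B=f(s['img'][max(0,v-70):v+70,u-65:u+65],3)
u,v=map(int,px(wv,[558,125,20])); print(u,v,env.state()['eef_pos'])
c=np.zeros((600,800,3),np.uint8); c[:A.shape[0],:A.shape[1]]=A; c[:B.shape[0],400:400+B.shape[1]]=B; W=cv2.resize(wv['img'],(300,225)); c[340:565,50:350]=W
cv2.imwrite('pics/f7.png',c[:,:,::-1])
E
```

```text
t: 34.17
eef_pos: [561.6, 244.0, 277.4]
tcp_rot: [-2.976, 0.892, 1.896]
ft_force: [0.2, -0.3, -0.5]
opening: 0.6
grip_force: 0.0
-104 26 t [-54.  54.] z [25.1 27.4]
-96 84 t [-56.  55.] z [25.2 28.2]
-88 20 t [-54.  49.] z [ 8.8 10.3]
-80 22 t [-57.  60.] z [ 9.  19.3]
-72 27 t [-33.  60.] z [ 9.9 60.2]
-64 30 t [-55.  60.] z [10.3 58.8]
-56 31 t [-55.  60.] z [50.6 56.6]
-48 49 t [-15.  60.] z [55.1 61.9]
-40 49 t [-50.  47.] z [51.8 60.5]
-32 52 t [-47.  60.] z [50.1 58.1]
-24 48 t [-53.  58.] z [47.9 55.9]
-16 77 t [-23.  60.] z [36.3 52.9]
-8 118 t [-35.  36.] z [48.1 58.8]
0 95 t [-25.  40.] z [63.3 69.7]
8 54 t [-48.  50.] z [51.3 67.4]
16 66 t [-16.  60.] z [46.  52.5]
24 60 t [-52.  51.] z [45.3 49.4]
32 66 t [-56.  60.] z [40.5 47.7]
40 77 t [-56.  55.] z [36.6 44.7]
48 58 t [-55.  53.] z [32.  42.3]
56 30 t [-58.  60.] z [12.9 33.6]
64 29 t [-58.  54.] z [ 9.9 15.1]
72 16 t [-53.  57.] z [ 8.7 14.7]
80 19 t [-55.  58.] z [ 8.3 10.6]
88 165 t [-56.  56.] z [23.7 27.8]
104 10 t [-4. 60.] z [280.5 286.4]
258 56 [560.63129315 243.25875008 272.20266948]
```

View pics/f7.png

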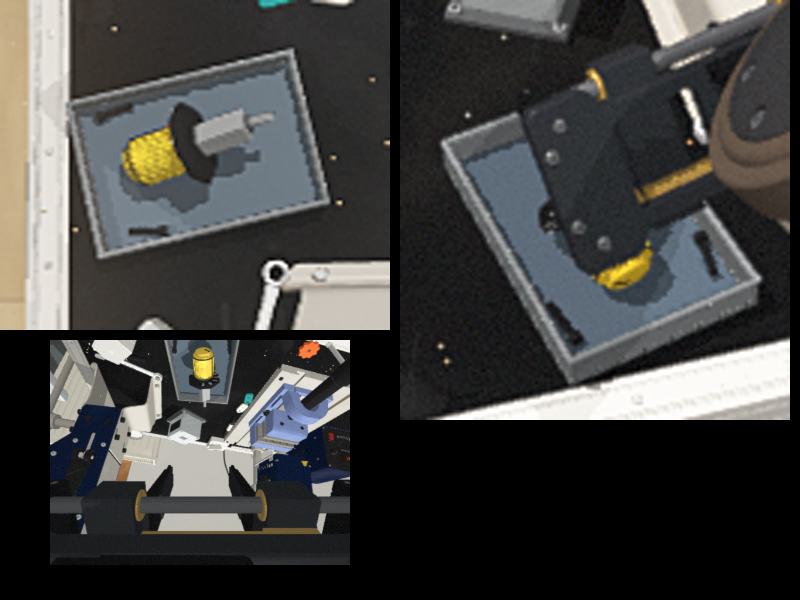

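The driver lies in the middle of the tray, resting on flange and sleeve at crop px (190,145), clear of the bolts and the gripper. One close wrist crop to confirm the setting.

```bash
python3 - <<'E'
from h import *
p=env.read_camera('wrist'); u,v=map(int,px(p,[555,140,30])); print(u,v)
a=p['img'][max(0,v-55):v+65,u-60:u+60]; cv2.imwrite('pics/w8.png',cv2.resize(a,None,fx=4.8,fy=4.8,interpolation=cv2.INTER_CUBIC)[:,:,::-1])
for t in('beaker','sprue'):
    q=env.read_camera('top'); r=env.find_in(q,t)
    if r: print(t,w(q,r[0]['centre']).round(1))
E
```

```text
257 53
beaker [ 385.6 -151.2   70.2]
sprue [685.5 211.1  10.9]
```

View pics/w8.png

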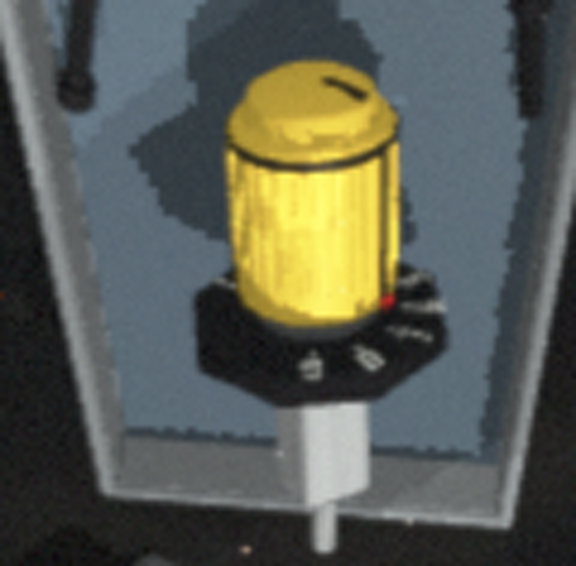

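The red tip at (388,300) is about 60° round from the last numeral, 9, at the bottom (312,365). That is two steps back, so it points at 7, and the sleeve is up. The beaker and sprue have not moved.

```bash
python3 -c "
from cell import env
print(env.job_done())"
```

```text
the job is handed in; nothing more can be done
None
```

The driver was set to 7 and latched while still in the stand, then drawn out and laid in the grey tray, still at 7; nothing was dropped or knocked over, and I handed the job in at about 34 s of robot time.

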